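Dock the sample carrier through the L-shaped slot

ROBOT

A 7-joint arm with a two-finger parallel gripper is mounted at the origin on the work surface. World frame = base frame: x ahead of the robot, y to its left, z up, the work surface at z = 0. Lengths are in m, angles in rad, forces in N, time in s.
With the tool pointing down it reaches from about 0.425 to 0.875 m from the base axis. Payload 4.7 kg.
Tool frame: the origin (TCP) lies midway between the tips of the shut fingers; the grasp point (between the pads) lies 19 mm behind it; x points along the fingers, y is the direction in which the jaws open and shut, and the axes are right-handed (so a half turn about x gives the same grasp; the last joint's range is limited). The gripper opens to 87 mm and grips with 3 to 60 N. Pads are 19 mm wide; open, the fingers measure 117 mm over their backs; the gripper's body (75 mm by 190 mm) begins 51 mm behind the grasp point.
Start: joints at [1.276, 0.321, -0.07, 1.45, 0.023, 1.371, -0.057], TCP at [0.198, -0.619, 0.223] pointing down, gripper open.
Joint ranges: [-2.86, 2.86], [-0.3, 2.09], [-1.38, 1.24], [0.06, 2.45], [-1.56, 4.7], [0.09, 2.05], [-2.69, 2.69]. Speed limits (rad/s): [2.57, 2.57, 3.14, 3.14, 3.14, 3.14, 3.14].

INTERFACE

Orientations are given as a rotation vector (axis times angle).
In Python, from bench import ctrl gives the robot as it stands. The module is installed in compiled form; this text tells all that it offers.
- The arm moves only by the shell command python3 -m jog 'ROWS' [FORCE]. ROWS is JSON, a list of rows, each an object with "rot": the turn, a rotation vector about the tool's x, y, z in units of 5 degrees (1.0 is 5 degrees), a list of three; "travel": the shift along the tool's x, y, z in units of 0.3 m (1.0 is 0.3 m), a list of three; "jaw": the closure, from -1 (fully open) to 1 (shut), so that 0 is half open. In form: [{"rot": [ax, ay, az], "travel": [tx, ty, tz], "jaw": jaw}, ...]. A call has 1 to 8 rows; each row shifts and turns the commanded pose from where the row before left it, along the tool's axes as they then stand; what a row does not reach is not made up. A row lasts 1/10 s, in which the tool goes at most 50 mm and 8.59 degrees, less where a joint would pass 70% of its speed; a pose out of reach is approached as far as the arm can. A call with a number of a shift or a turn outside -1 to 1 is refused whole. A call with a gripper value outside its range is refused whole. The fingers move at their own pace and stop on an object; FORCE is the grip in N (left out, the last holds). Time passes only in rows, so rows that do not move let the fingers close. It gives the time, the measured TCP pose, the force and the opening at its end, in the units of the state.
- ctrl.get_state(): the state, without advancing time (a new reading comes with each control period).
- ctrl.get_image(name): name is "scene" or "top"; returns the picture (420x560x3 uint8, red, green, blue); there is no depth.
- ctrl.camera_model(name): a dict with "mtx" (3x3 intrinsics, pixels), "extrinsics" (4x4, takes a point from world to camera coordinates). Camera axes: x right, y up, looking along -z (the intrinsics and any distortion apply to the point x, -y, -z); pixel columns grow to the right and rows downward; lengths in m; the calibration is good to about 2 mm. A picture is of the moment at which its call begins. camera_model takes no time and is no camera call.
- ctrl.close_job(): hands the job in, once; it reports no verdict.
The state is a dict: "time": time; "joint_positions": joint angles; "qd": joint speeds; "joint_torque": joint torques, N m; "position": TCP position; "tool_rot": TCP orientation; "ft_force": force on the tool from outside, world axes, zero at the start; "torque": the same for the moment, N m; "grip_width": opening from 0.0 (shut) to 1.0 (fully open).
Only numpy, scipy, OpenCV 4.12 (cv2) and the standard library are available. Lean on these libraries where they do the work, as an engineer would, in place of code of your own. Each camera call takes 0.05 s, during which the arm holds its last target.

TASK

Push the round blue sample carrier along the L-shaped slot in the white loading deck: straight along to the corner, then around it and along the second leg until its pin is fully home at the end of the slot, between the green marks at the reading head. Only push it with the fingers: it must slide flat on the deck and never be lifted or tipped. Leave everything else where it stands, and finish with the hand clear.

Things in the scene. Friction and masses are not known exactly. Their poses are not given: they have to be found in the camera images.
- carrier_center (a point): Sample carrier: loose blue round puck, 80 mm across, 30 mm high, 0.25 to 0.5 kg, vials on top up to 48 mm. This point: centre of its underside (on the deck's top), on the axis of its pin, 14 mm across and 15 mm long, hanging in the slot. Smooth plastic: slides under about 1 to 2 N, may turn; held by weight only, so push low on its side. It starts in the first 35 mm of the first leg.
- deck: Fixed white deck on the table, yaw within 0.6 rad; origin on its underside, z up, top 30 mm above the table. Own frame, mm: x -150 to 125, y -130 to 145. Dark slot 18 wide, 20 deep. First leg along the deck's +x at y -60, the pin's centre going from x -65 to the corner; second leg from the corner along +y. A jar and a vial stand inside the L, at x -115 to -40, y 35 to 110.
- slot_corner (a point): Corner of the slot, on the deck's top, where the centre lines of the legs cross (deck frame x 48, y -60 mm). Pushed to the end of the first leg, the pin's centre rests 2 mm past it and is free to go along the second leg. The pin has 2 mm of play to each side.
- slot_end (a point): Docked place, on the deck's top between two green marks (deck frame x 48, y 35 mm): the pin's centre is here, within 2 mm across the slot, when the pin touches the end wall of the second leg. The puck then stands 13 mm short of the reading head.
- reading_head (a point): Low grey reading head fixed on the deck beyond the slot's end, 125 x 52 mm (deck frame x -10 to 115, y 88 to 140), 50 mm high, with a green window facing the dock. This point is the centre of its top.
- jar_c (a point): Bystander: small jar with a blue cap on the deck, 36 mm across, 55 mm high; this point is at its middle.
- vial_c (a point): Bystander: small amber vial with a white cap on the deck, 24 mm across, 45 mm high; this point is at its middle.
- beaker_c (a point): Bystander: open glass beaker on the left of the table, 72 mm across, 85 mm high; this point is at its middle.
- tip_box_c (a point): Bystander: green box on the right of the table, 115 x 80 x 50 mm; this point is at its centre.
- cap_c (a point): Bystander: loose blue screw cap, 44 mm across, 24 mm high, left of the deck; this point is at its centre.
There are look-alikes about, which are no part of the job. There is more than one size of the part that bears carrier_center; the job needs the smallest.

How it is judged:
On the way, in this order (a step that is already met when the one before it is completed fails the run):
1. the carrier's pin has come to the corner of the slot (within 8 mm) (horizontal distance between carrier_center and slot_corner below 0.008 m), for 0.04 s.
2. the pin is home at the end of the second leg (within 5 mm) (horizontal distance between carrier_center and slot_end below 0.005 m), for 0.2 s.
At the end, for the whole second after the job is handed in: The carrier stands flat and still on the deck with its pin within 5 mm of the docked place at the end of the slot's second leg (horizontal distance between carrier_center and slot_end below 0.005 m and z of carrier_center in the frame of deck between 0.027 and 0.033 m and angle between carrier's own z axis and vertical below 0.06 rad and linear speed of carrier below 0.01 m/s); the robot touches nothing.
It fails at once if the carrier is lifted more than 8 mm off the deck (z of carrier_center in the frame of deck above 0.038 m).
It fails at once if the carrier is tipped by more than 0.2 rad (angle between carrier's own z axis and vertical above 0.2 rad).
It fails at once if something else on the deck or the table is moved by more than 15 mm (distance of any of jar_c, vial_c, beaker_c, tip_box_c, cap_c from where it was at the start of the episode above 0.015 m).
It also fails if it takes over 45 s, if anything falls off the work surface, if the arm or the gripper's body presses on something with over 40 N, if the wrist force passes 120 N, or if a joint passes its speed limit or range.

## Working session

There is one attempt and no reset: what is moved stays moved. The work goes in short steps, Python scripts to look and compute and a shell command to move; the robot and the scene stay as the last step left them, time stands still between calls to the robot, and variables do not carry over. Pictures are saved under pics/ and viewed, and the job is handed in when it is done.

```bash
mkdir -p pics
python3 - <<'E'
from bench import ctrl
import cv2
for n in("scene","top"):
    im=ctrl.get_image(n); cv2.imwrite(f"pics/{n}0.png",im[:,:,::-1])
    m=ctrl.camera_model(n); print(n,m)
s=ctrl.get_state(); print(s)
E
```

```text
scene {'mtx': array([[532.27813286,   0.        , 282.97028904],
       [  0.        , 532.27813286, 212.28307713],
       [  0.        ,   0.        ,   1.        ]]), 'extrinsics': array([[-0.47612514,  0.8792918 ,  0.01227933,  0.19275699],
       [-0.60723673, -0.33884669,  0.71864211,  0.27288132],
       [ 0.63605692,  0.33470711,  0.6952717 , -1.74577824],
       [ 0.        ,  0.        ,  0.        ,  1.        ]])}
top {'mtx': array([[452.27955356,   0.        , 270.1529263 ],
       [  0.        , 452.27955356, 212.59490447],
       [  0.        ,   0.        ,   1.        ]]), 'extrinsics': array([[ 1.05375723e-02, -9.99943836e-01, -1.13291472e-03,
         3.16614002e-02],
       [ 9.90541650e-01,  1.02834690e-02,  1.36826496e-01,
        -5.01183841e-01],
       [-1.36807161e-01, -2.56401830e-03,  9.90594380e-01,
        -1.15477005e+00],
       [ 0.00000000e+00,  0.00000000e+00,  0.00000000e+00,
         1.00000000e+00]])}
{'time': 0.1, 'joint_positions': array([ 1.27608014,  0.32174927, -0.07010676,  1.45154245,  0.02261917,
        1.3707995 , -0.05688264]), 'qd': array([-0.00026016, -0.00271825, -0.00165021, -0.00408359,  0.00068998,
       -0.0003426 ,  0.00029365]), 'joint_torque': array([-9.36334982e-05, -4.92574167e+01, -4.05813837e-01, -3.13396561e+01,
       -6.41683233e-02,  3.95421032e-02,  5.58198872e-05]), 'position': array([ 0.19736629, -0.61879583,  0.2215761 ]), 'tool_rot': array([ 2.05521407,  0.32175947, -2.05597552]), 'ft_force': array([-0.18144534, -0.25410676, -0.14062059]), 'torque': array([-0.01294321,  0.00356506, -0.0119622 ]), 'grip_width': 1.0003491611112132}
```

View pics/scene0.png

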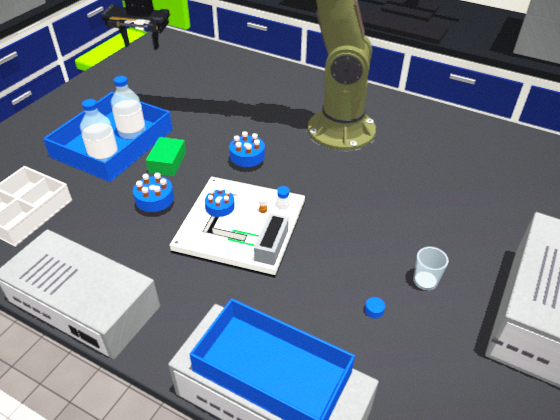

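View pics/top0.png

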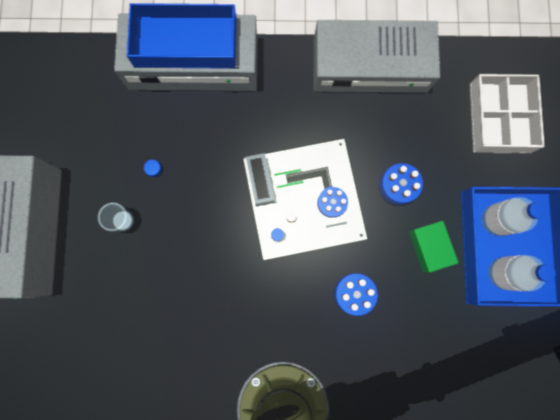

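The top view shows the deck around px (305,198). The smallest blue puck is on it at (333,201), the slot corner is near (327,168), and the slot end with the green marks is near (290,178). The larger look-alike pucks at (403,183) and (357,294) are off the deck. Next I'll measure.

```bash
cat > h.py <<'E'
import numpy as np, cv2
from bench import ctrl
def ray(n,uv,z):
    m=ctrl.camera_model(n); K=m["mtx"]; T=m["extrinsics"]; R=T[:3,:3]; t=T[:3,3]
    uv=np.atleast_2d(np.asarray(uv,float))
    d=np.c_[(uv[:,0]-K[0,2])/K[0,0],-(uv[:,1]-K[1,2])/K[1,1],-np.ones(len(uv))]
    c=-R.T@t; w=d@R
    return c+w*((z-c[2])/w[:,2])[:,None]
def proj(n,P):
    m=ctrl.camera_model(n); K=m["mtx"]; T=m["extrinsics"]
    p=np.atleast_2d(P)@T[:3,:3].T+T[:3,3]
    return np.c_[K[0,0]*p[:,0]/-p[:,2]+K[0,2],K[1,1]*-p[:,1]/-p[:,2]+K[1,2]]
def bluemask(im):
    h=cv2.cvtColor(im,cv2.COLOR_RGB2HSV)
    return cv2.inRange(h,(100,150,60),(125,255,255))
E
python3 - <<'E'
from h import *
for n in("top","scene"):
    im=cv2.imread(f"pics/{n}0.png")[:,:,::-1].copy()
    h=cv2.cvtColor(im,cv2.COLOR_RGB2HSV)
    w=cv2.inRange(h,(0,0,170),(179,60,255))
    if n=="top": w[:, :235]=0; w[:,375:]=0; w[:130]=0; w[270:]=0
    else: w[:175]=0;w[275:]=0;w[:,:165]=0;w[:,310:]=0
    pts=np.argwhere(w)[:,::-1].astype(np.float32)
    hull=cv2.convexHull(pts)
    P=ray(n,hull[:,0],.03)[:,:2]
    r=cv2.minAreaRect(P.astype(np.float32)); print(n,r, cv2.boxPoints(r).round(4).tolist())
    b=bluemask(im)
    cs,_=cv2.findContours(b,cv2.RETR_EXTERNAL,cv2.CHAIN_APPROX_NONE)
    for c in cs:
        if 30<cv2.contourArea(c)<3000:
            (u,v),rad=cv2.minEnclosingCircle(c); 
            M=cv2.moments(c);print("blue",M["m10"]/M["m00"],M["m01"]/M["m00"],rad,cv2.contourArea(c),ray(n,[u,v],.06)[0])
    g=cv2.inRange(h,(45,120,60),(80,255,255))
    for c in cv2.findContours(g,cv2.RETR_EXTERNAL,cv2.CHAIN_APPROX_NONE)[0]:
        if cv2.contourArea(c)>3: print("green",cv2.boundingRect(c),ray(n,c[:,0].mean(0),.03)[0])
im=cv2.imread("pics/top0.png")[125:275,230:380]; cv2.imwrite("pics/topz.png",cv2.resize(im,(600,600),interpolation=cv2.INTER_CUBIC))
im=cv2.imread("pics/scene0.png")[170:280,165:315]; cv2.imwrite("pics/scz.png",cv2.resize(im,(800,587),interpolation=cv2.INTER_CUBIC))
E
```

```text
top ((0.5418209433555603, -0.05258795619010925), (0.27798718214035034, 0.27808472514152527), 11.972517967224121) [[0.37700000405311584, 0.05460000038146973], [0.43470001220703125, -0.21739999949932098], [0.70660001039505, -0.1597999930381775], [0.6488999724388123, 0.11230000108480453]]
blue 355.9903086862886 294.2686049294089 21.854862213134766 1393.0 [ 0.29207751 -0.18040284  0.06      ]
blue 400.8818120351589 183.78566599053414 21.11655616760254 1232.5 [ 0.57752324 -0.30339054  0.06      ]
blue 152.15003538570414 167.62774239207357 9.436753273010254 235.5 [0.61204584 0.34600135 0.06      ]
green (409, 221, 50, 52) [ 0.41592975 -0.39055558  0.03      ]
scene ((0.5610190033912659, -0.10744616389274597), (0.29402127861976624, 0.3980232775211334), 12.031105995178223) [[0.3758000135421753, 0.05660000070929527], [0.4587000012397766, -0.3327000141143799], [0.7462999820709229, -0.27140000462532043], [0.6632999777793884, 0.11779999732971191]]
blue 374.4737654320988 307.25 10.86328411102295 324.0 [0.65892549 0.36426503 0.06      ]
blue 219.20449438202246 205.1816479400749 15.127941131591797 
[... 885 characters left out ...]
.6998123827392 48.922764227642276 19.69781494140625 533.0 [-0.35602123 -0.27021423  0.06      ]
blue 26.735244218233767 57.03696758639164 39.70211410522461 1866.5 [ 0.24394775 -1.16233786  0.06      ]
blue 259.4439991985574 33.20890937019969 48.283119201660156 2495.5 [-0.35092041 -0.52222462  0.06      ]
blue 200.78688106176617 18.078101071975496 21.914705276489258 653.0 [-0.35424641 -0.79897088  0.06      ]
blue 80.60788643533122 26.492008412197684 39.99072265625 1585.0 [-0.06904044 -1.12683412  0.06      ]
green (228, 238, 26, 8) [ 0.61165525 -0.00927676  0.03      ]
green (233, 230, 26, 6) [ 0.57974954 -0.01541103  0.03      ]
green (146, 137, 40, 39) [ 0.42599865 -0.38509427  0.03      ]
```

View pics/topz.png

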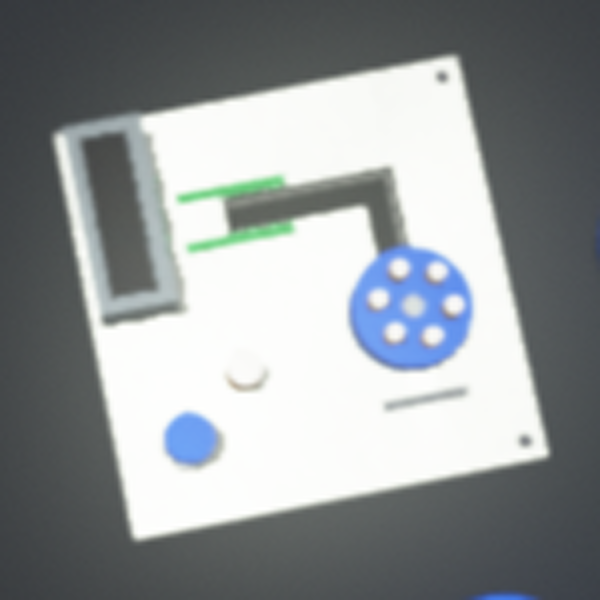

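View pics/scz.png

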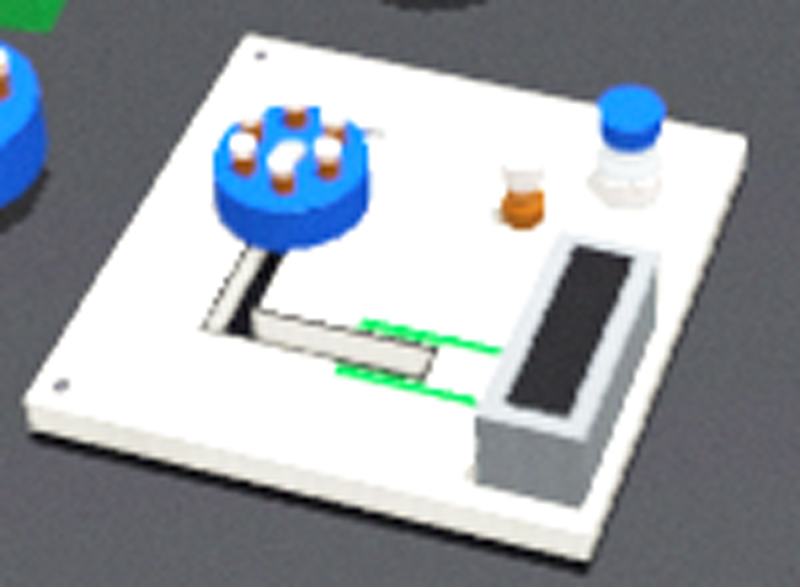

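```bash
cat >> h.py <<'E'
YAW=np.radians(11.97)
c,s=np.cos(YAW),np.sin(YAW); R2=np.array([[c,-s],[s,c]])
O=np.array([.5418,-.0526])-R2@np.array([-.0125,.0075])
def d2w(p): return O+np.atleast_2d(p)@R2.T/1000
def w2d(p): return (np.atleast_2d(p)[:,:2]-O)@R2*1000
def puck(n,im,box):
    b=bluemask(im) if n=="scene" else cv2.inRange(cv2.cvtColor(im,cv2.COLOR_RGB2HSV),(100,80,60),(125,255,255))
    k=np.zeros_like(b); x,y,w,h=box; k[y:y+h,x:x+w]=b[y:y+h,x:x+w]
    cs=cv2.findContours(k,cv2.RETR_EXTERNAL,cv2.CHAIN_APPROX_NONE)[0]
    return max(cs,key=cv2.contourArea)
E
python3 - <<'E'
from h import *
print("O",O)
z=lambda u,v:(u/4+230-.375,v/4+125-.375)
for nm,p in dict(outer=z(394,168),inner=z(366,206),endA=z(226,197),endB=z(232,234),g1=z(284,179),g2=z(293,229),h1=z(441,76),h2=z(525,440)).items(): print(nm,w2d(ray("top",p,.03)).round(1), )
im=cv2.imread("pics/top0.png")[:,:,::-1].copy()
c=puck("top",im,(305,180,50,45)); (u,v),r=cv2.minEnclosingCircle(c); print(u,v,r)
for zz in(.06,): 
    P=ray("top",c[:,0],zz)[:,:2]; (a,b),rr=cv2.minEnclosingCircle(P.astype(np.float32)); print("puck",a,b,rr,w2d([a,b]))
for u in ((190,438),.053+.03),((246,366),.045+.03): print(w2d(ray("top",z(*u[0]),u[1])))
print("corner,end",d2w([[48,-60],[48,35]]))
print(proj("scene",np.c_[d2w([[48,-60],[48,35],[-150,-130],[125,-130],[125,145]]),[.03]*5]))
E
```

```text
O [ 0.5555837  -0.05734443]
outer [[ 57.8 -73.2]]
inner [[ 36.1 -49.3]]
endA [[60.5 41. ]]
endB [[35.1 42.2]]
g1 [[64.9  0.5]]
g2 [[30.4  1.7]]
h1 [[ 113.5 -117.8]]
h2 [[-137.5 -118.2]]
332.1903381347656 201.21591186523438 15.546871185302734
puck 0.5286940336227417 -0.12234646826982498 0.040572505444288254 [[-39.78637758 -58.01175306]]
[[-97.41667878  98.43021787]]
[[-58.86962298  54.25103408]]
corner,end [[ 0.61498397 -0.10608463]
 [ 0.59528102 -0.01315028]]
[[207.95900275 229.01954792]
 [242.82711181 236.94453592]
 [211.53742483 176.25823145]
 [170.12111323 244.23438423]
 [275.37490957 269.16048377]]
```

```bash
cat >> h.py <<'E'
from scipy.spatial.transform import Rotation as Ro
def goal(dx,dy,z,flip=1):
    """target deck mm,z m; tool x down, tool y along +-deck y; print tool-frame delta in units"""
    st=ctrl.get_state(); A=Ro.from_rotvec(st["tool_rot"]); p=st["position"]
    Y=np.r_[R2[:,1]*flip,0]; X=np.r_[0,0,-1]; B=Ro.from_matrix(np.c_[X,Y,np.cross(X,Y)])
    t=np.r_[d2w([dx,dy])[0],z]-p
    print("t",round(st["time"],2),"tcp deck",w2d(p)[0].round(1),"z",p[2].round(4),"F",st["ft_force"].round(1),"grip",round(st["grip_width"],2))
    print("axes",A.as_matrix().round(3).tolist(), "to go travel units",(A.inv().apply(t)/.3).round(3),"(target-frame)",(B.inv().apply(t)/.3).round(3),"rot units",(np.degrees((A.inv()*B).as_rotvec())/5).round(2))
E
python3 -c "
from h import *
goal(-112,-60,.2);goal(-112,-60,.2,-1)"
```

```text
t 0.1 tcp deck [-466.9 -474.9] z 0.2216 F [-0.2 -0.3 -0.1] grip 1.0
axes [[-0.001, 0.304, -0.953], [0.002, -0.953, -0.304], [-1.0, -0.002, 0.0]] to go travel units [ 0.074 -1.258 -1.315] (target-frame) [0.072 1.383 1.183] rot units [-3.485e+01 -3.000e-02  0.000e+00]
t 0.1 tcp deck [-466.9 -474.9] z 0.2216 F [-0.2 -0.3 -0.1] grip 1.0
axes [[-0.001, 0.304, -0.953], [0.002, -0.953, -0.304], [-1.0, -0.002, 0.0]] to go travel units [ 0.074 -1.258 -1.315] (target-frame) [ 0.072 -1.383 -1.183] rot units [1.15 0.   0.02]
```

```bash
python3 -m jog '[{"rot":[1,0,0],"travel":[0,0,0],"jaw":1},{"rot":[0.15,0,0],"travel":[0,0,0],"jaw":1},{"rot":[0,0,0],"travel":[0.01,-0.115,-0.098],"jaw":1},{"rot":[0,0,0],"travel":[0.01,-0.115,-0.098],"jaw":1},{"rot":[0,0,0],"travel":[0.01,-0.115,-0.098],"jaw":1},{"rot":[0,0,0],"travel":[0.01,-0.115,-0.098],"jaw":1},{"rot":[0,0,0],"travel":[0.01,-0.115,-0.098],"jaw":1},{"rot":[0,0,0],"travel":[0.01,-0.115,-0.098],"jaw":1}]' 20; python3 -c "
from h import *
goal(-112,-60,.2,-1)"
```

```text
time: 0.9
position: [0.3278, -0.3784, 0.2044]
tool_rot: [2.11, 0.222, -2.111]
ft_force: [0.1, 0.1, -0.1]
grip_width: 0.358
t 0.9 tcp deck [-289.4 -266.9] z 0.2044 F [ 0.1  0.1 -0.1] grip 0.36
axes [[-0.0, 0.208, -0.978], [-0.0, -0.978, -0.208], [-1.0, 0.0, 0.0]] to go travel units [ 0.014 -0.689 -0.592] (target-frame) [ 0.015 -0.69  -0.591] rot units [ 0.01  0.   -0.  ]
```

```bash
python3 -m jog '[{"rot":[0,0,0],"travel":[0,-0.115,-0.097],"jaw":1},{"rot":[0,0,0],"travel":[0,-0.115,-0.097],"jaw":1},{"rot":[0,0,0],"travel":[0,-0.115,-0.097],"jaw":1},{"rot":[0,0,0],"travel":[0,-0.115,-0.097],"jaw":1},{"rot":[0,0,0],"travel":[0,-0.115,-0.097],"jaw":1},{"rot":[0,0,0],"travel":[0,-0.11,-0.097],"jaw":1},{"rot":[0,0,0],"travel":[0,0,0],"jaw":1},{"rot":[0,0,0],"travel":[0,0,0],"jaw":1}]'; python3 -c "
from h import *
goal(-112,-60,.044,-1)
im=ctrl.get_image('scene'); cv2.imwrite('pics/s1.png',cv2.resize(im[130:290,140:340,::-1],(800,640))[:600])"
```

```text
time: 1.7
position: [0.4557, -0.1422, 0.2044]
tool_rot: [2.109, 0.224, -2.11]
ft_force: [0.0, -1.2, -0.2]
grip_width: 0.008
t 1.7 tcp deck [-115.3  -62.3] z 0.2044 F [ 0.  -1.2 -0.2] grip 0.01
axes [[-0.0, 0.211, -0.978], [-0.0, -0.978, -0.211], [-1.0, 0.0, 0.001]] to go travel units [ 0.535 -0.008 -0.011] (target-frame) [ 0.535 -0.008 -0.011] rot units [ 0.04  0.01 -0.  ]
```

View pics/s1.png

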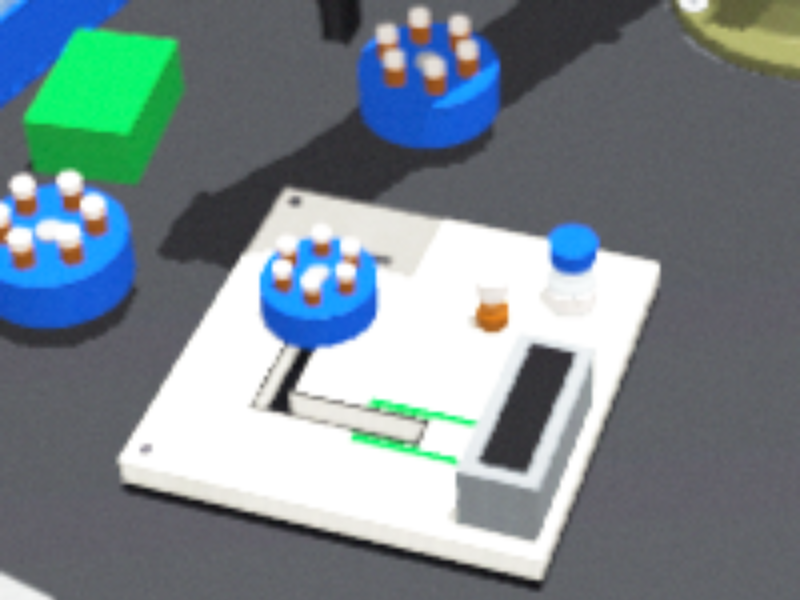

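The puck, at zoom px (318,285), is undisturbed. The fingertips are behind it at (338,20), so I'll lower there.

```bash
python3 -m jog '[{"rot":[0,0,0],"travel":[0.15,-0.008,0],"jaw":1},{"rot":[0,0,0],"travel":[0.15,0,0],"jaw":1},{"rot":[0,0,0],"travel":[0.15,0,0],"jaw":1},{"rot":[0,0,0],"travel":[0.08,0,0],"jaw":1},{"rot":[0,0,0],"travel":[0.015,0,0],"jaw":1},{"rot":[0,0,0],"travel":[0,0,0],"jaw":1}]'; python3 -c "
from h import *
goal(-90,-60,.041,-1)
for n in('scene','top'):
  im=ctrl.get_image(n); im=im[130:290,140:340] if n=='scene' else im[110:280,220:420]; cv2.imwrite(f'pics/{n}2.png',cv2.resize(im[:,:,::-1],(700,560)))"
```

```text
time: 2.35
position: [0.4544, -0.1418, 0.0408]
tool_rot: [2.111, 0.22, -2.114]
ft_force: [0.4, 0.0, 1.7]
grip_width: 0.004
t 2.35 tcp deck [-116.5  -61.6] z 0.0408 F [0.4 0.  1.7] grip 0.0
axes [[-0.001, 0.205, -0.979], [0.0, -0.979, -0.205], [-1.0, -0.001, 0.001]] to go travel units [-0.001 -0.006 -0.088] (target-frame) [-0.001 -0.005 -0.088] rot units [-0.03  0.01  0.01]
```

View pics/scene2.png

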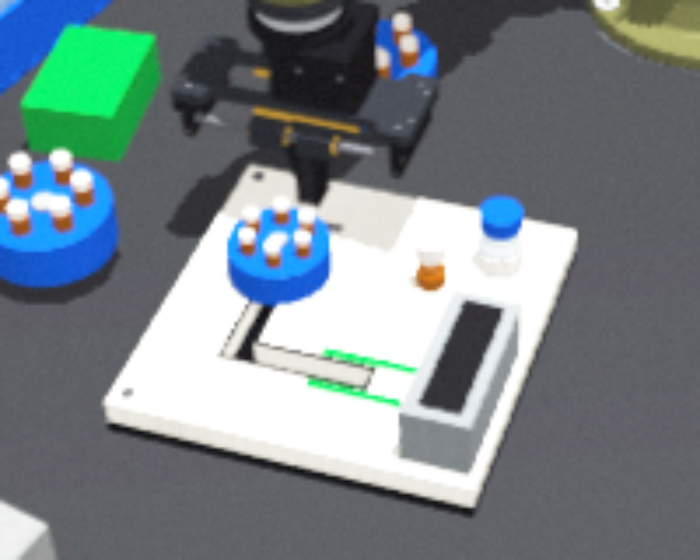

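View pics/top2.png

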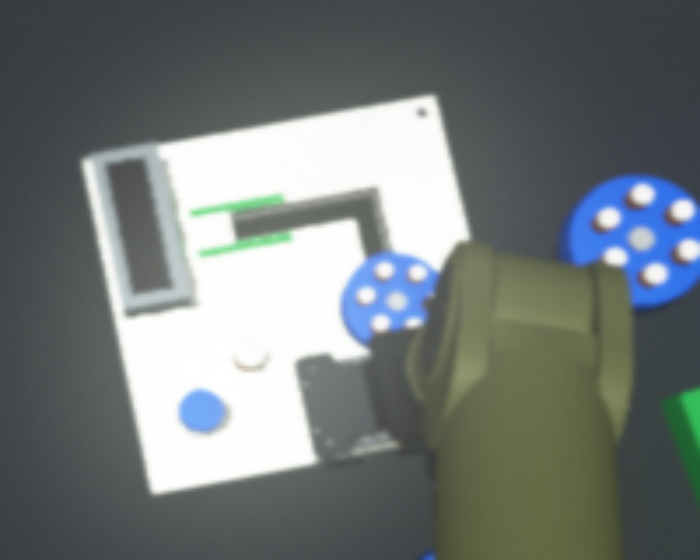

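The fingers are down behind the puck and clear of it. Pushing along leg 1, slowly at first.

```bash
python3 -m jog '[{"rot":[0,0,0],"travel":[0,-0.006,-0.03],"jaw":1},{"rot":[0,0,0],"travel":[0,0,-0.03],"jaw":1},{"rot":[0,0,0],"travel":[0,0,-0.025],"jaw":1},{"rot":[0,0,0],"travel":[0,0,-0.025],"jaw":1},{"rot":[0,0,0],"travel":[0,0,-0.025],"jaw":1},{"rot":[0,0,0],"travel":[0,0,-0.025],"jaw":1}]'; python3 -c "
from h import *
goal(0,-60,.041,-1)
for n in('scene',):
  im=ctrl.get_image(n); im=im[130:290,140:340] if n=='scene' else im[110:280,220:420]; cv2.imwrite(f'pics/{n}3.png',cv2.resize(im[:,:,::-1],(700,560)))"
```

```text
time: 3.05
position: [0.5021, -0.1289, 0.0409]
tool_rot: [2.111, 0.221, -2.112]
ft_force: [-2.0, -0.3, 1.0]
grip_width: 0.006
t 3.05 tcp deck [-67.2 -58.9] z 0.0409 F [-2.  -0.3  1. ] grip 0.01
axes [[-0.001, 0.207, -0.978], [-0.0, -0.978, -0.207], [-1.0, -0.0, 0.001]] to go travel units [-0.     0.003 -0.224] (target-frame) [-0.     0.004 -0.224] rot units [-0.    0.01  0.  ]
```

View pics/scene3.png

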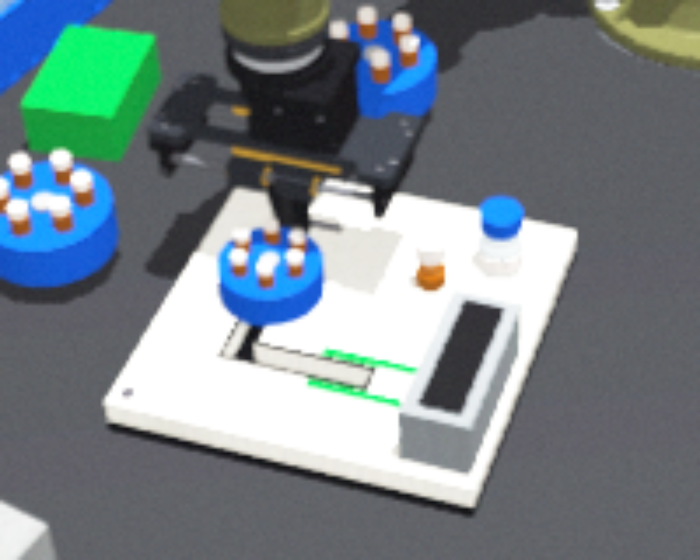

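```bash
cat >> h.py <<'E'
def sp(im=None):
    """puck centre (deck mm) from scene view: silhouette bbox centre on mid-height plane, offset calibrated on start (-40,-60)"""
    f=lambda im:(lambda b:w2d(ray("scene",[b[0]+b[2]/2,b[1]+b[3]/2],.045))[0])(cv2.boundingRect(max([c for c in cv2.findContours(bluemask(im)[180:260,180:275].copy(),cv2.RETR_EXTERNAL,cv2.CHAIN_APPROX_NONE,offset=(180,180))[0]],key=cv2.contourArea)))
    r=f(cv2.imread("pics/scene0.png")[:,:,::-1].copy())
    im=ctrl.get_image("scene") if im is None else im
    p=f(im); print("raw0",r.round(1),"puck",(p-r+[-40,-59]).round(1)); return im
E
python3 -c "
from h import *
sp()"
```

```text
raw0 [-34.  -59.2] puck [-18.3 -57.5]
```

```bash
python3 -m jog '[{"rot":[0,0,0],"travel":[0,0.003,-0.026],"jaw":1},{"rot":[0,0,0],"travel":[0,0,-0.026],"jaw":1},{"rot":[0,0,0],"travel":[0,0,-0.026],"jaw":1},{"rot":[0,0,0],"travel":[0,0,-0.026],"jaw":1},{"rot":[0,0,0],"travel":[0,0,-0.026],"jaw":1},{"rot":[0,0,0],"travel":[0,0,-0.026],"jaw":1},{"rot":[0,0,0],"travel":[0,0,-0.02],"jaw":1},{"rot":[0,0,0],"travel":[0,0,0],"jaw":1}]'; python3 -c "
from h import *
goal(0,-60,.041,-1);sp()"
```

```text
time: 3.95
position: [0.5549, -0.1183, 0.0413]
tool_rot: [2.113, 0.222, -2.109]
ft_force: [0.5, -0.2, -0.8]
grip_width: 0.002
t 3.95 tcp deck [-13.3 -59.5] z 0.0413 F [ 0.5 -0.2 -0.8] grip 0.0
axes [[0.002, 0.208, -0.978], [0.001, -0.978, -0.208], [-1.0, -0.0, -0.002]] to go travel units [ 0.001  0.002 -0.044] (target-frame) [ 0.001  0.002 -0.044] rot units [ 0.   -0.02  0.  ]
raw0 [-34.  -59.2] puck [ 32.3 -58.1]
```

```bash
python3 -m jog '[{"rot":[0,0,0],"travel":[0,0.002,-0.013],"jaw":1},{"rot":[0,0,0],"travel":[0,0,-0.013],"jaw":1},{"rot":[0,0,0],"travel":[0,0,-0.01],"jaw":1},{"rot":[0,0,0],"travel":[0,0,-0.01],"jaw":1},{"rot":[0,0,0],"travel":[0,0,-0.006],"jaw":1}]'; python3 -c "
from h import *
goal(0,-60,.041,-1);sp()"
```

```text
time: 4.5
position: [0.5681, -0.1165, 0.0409]
tool_rot: [2.109, 0.221, -2.114]
ft_force: [-5.9, -0.8, 3.0]
grip_width: 0.002
t 4.5 tcp deck [ -0.  -60.5] z 0.0409 F [-5.9 -0.8  3. ] grip 0.0
axes [[-0.002, 0.207, -0.978], [-0.0, -0.978, -0.207], [-1.0, -0.0, 0.002]] to go travel units [-0.    -0.002 -0.   ] (target-frame) [-0.    -0.002 -0.   ] rot units [-0.01  0.03  0.  ]
raw0 [-34.  -59.2] puck [ 45.5 -58.2]
```

```bash
python3 -m jog '[{"rot":[0,0,0],"travel":[0,0,-0.008],"jaw":1},{"rot":[0,0,0],"travel":[0,0,0],"jaw":1}]'; python3 -c "
from h import *
goal(0,-60,.041,-1);im=sp()
t=ctrl.get_image('top')
cv2.imwrite('pics/s4.png',cv2.resize(im[160:280,160:320,::-1],(800,600),interpolation=cv2.INTER_CUBIC));cv2.imwrite('pics/t4.png',cv2.resize(t[125:245,230:380,::-1],(750,600),interpolation=cv2.INTER_CUBIC))"
```

```text
time: 4.75
position: [0.5682, -0.1166, 0.0404]
tool_rot: [2.104, 0.22, -2.119]
ft_force: [-8.8, -1.6, 5.3]
grip_width: 0.006
t 4.75 tcp deck [  0.  -60.5] z 0.0404 F [-8.8 -1.6  5.3] grip 0.01
axes [[-0.007, 0.206, -0.978], [-0.001, -0.978, -0.206], [-1.0, -0.001, 0.007]] to go travel units [-0.002 -0.002  0.   ] (target-frame) [-0.002 -0.002  0.   ] rot units [-0.01  0.08  0.01]
raw0 [-34.  -59.2] puck [ 45.5 -58.2]
```

View pics/s4.png

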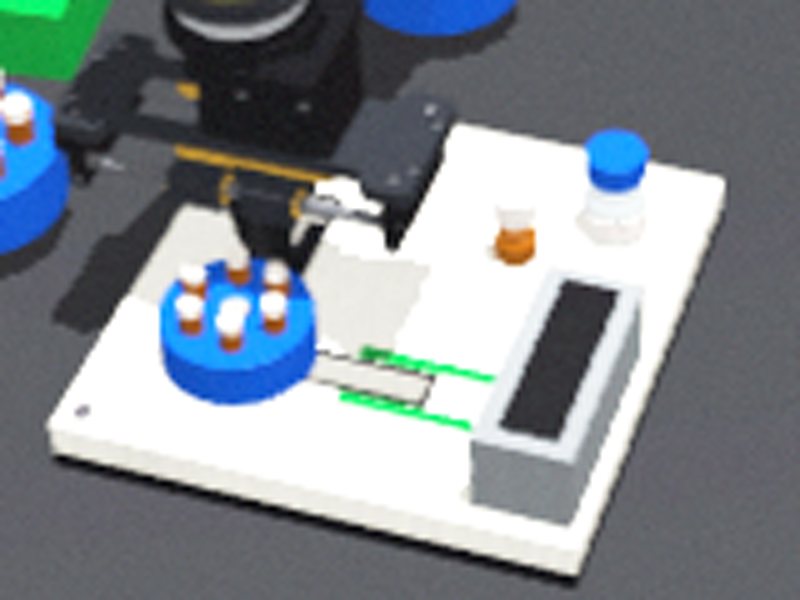

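View pics/t4.png

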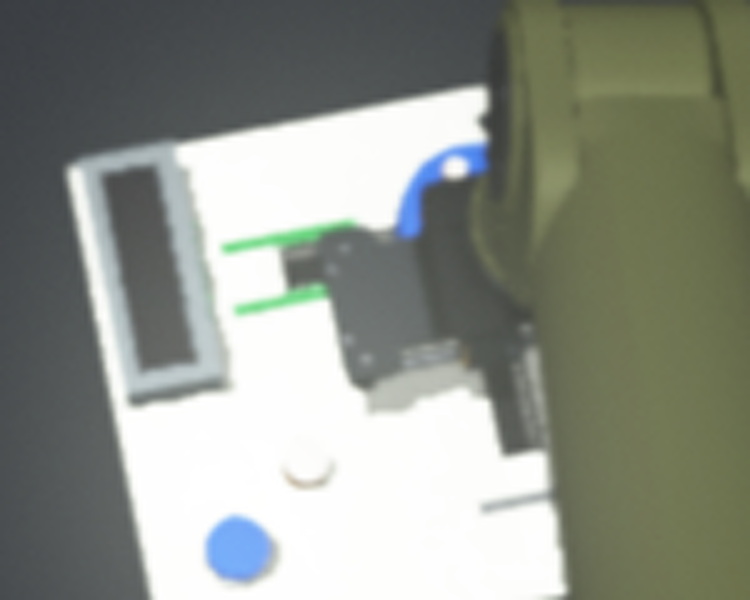

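Leg 1's end wall is reached: the force is rising with no movement, and the puck is at the corner. Next I back off, lift over, and come round to the −y side.

```bash
python3 -m jog '[{"rot":[0,0,0],"travel":[0,0,0.03],"jaw":1},{"rot":[0,0,0],"travel":[0,0,0.08],"jaw":1},{"rot":[0,0,0],"travel":[-0.15,0,0],"jaw":1},{"rot":[0,0,0],"travel":[-0.15,0,0],"jaw":1},{"rot":[0,0,0],"travel":[-0.05,0.08,0],"jaw":1},{"rot":[0,0,0],"travel":[0,0.14,0],"jaw":1},{"rot":[0,0,0],"travel":[0,0.06,-0.13],"jaw":1},{"rot":[0,0,0],"travel":[0,0,-0.12],"jaw":1}]'; python3 -c "
from h import *
goal(48,-137,.041,-1)
im=sp();t=ctrl.get_image('top')
cv2.imwrite('pics/s5.png',cv2.resize(im[160:280,160:320,::-1],(800,600),interpolation=cv2.INTER_CUBIC));cv2.imwrite('pics/t5.png',cv2.resize(t[125:245,230:380,::-1],(750,600),interpolation=cv2.INTER_CUBIC))"
```

```text
time: 5.65
position: [0.6309, -0.1954, 0.1465]
tool_rot: [2.117, 0.209, -2.112]
ft_force: [-0.1, -0.2, -0.1]
grip_width: 0.004
t 5.65 tcp deck [  45.  -150.6] z 0.1465 F [-0.1 -0.2 -0.1] grip 0.0
axes [[0.003, 0.199, -0.98], [-0.004, -0.98, -0.199], [-1.0, 0.004, -0.002]] to go travel units [ 0.352 -0.047 -0.009] (target-frame) [ 0.352 -0.045 -0.01 ] rot units [-0.1  -0.02 -0.05]
raw0 [-34.  -59.2] puck [ 47.2 -57.6]
```

View pics/s5.png

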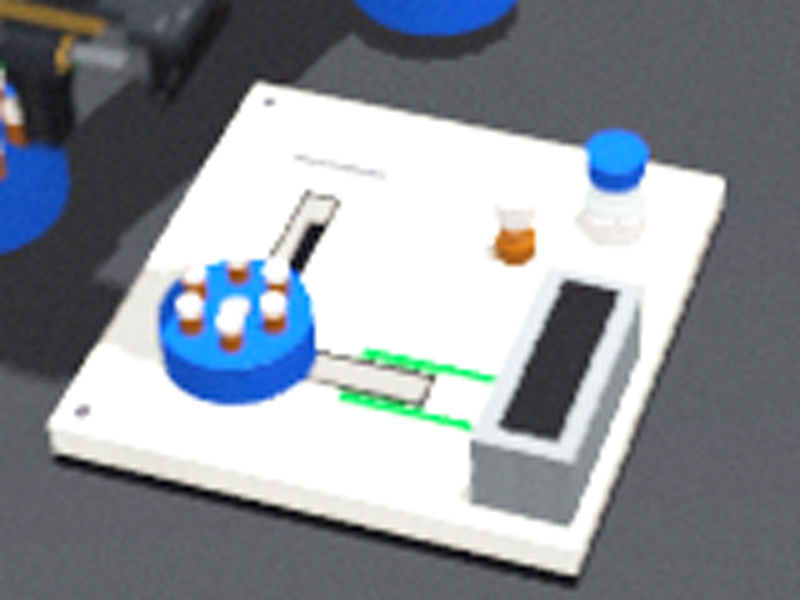

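View pics/t5.png

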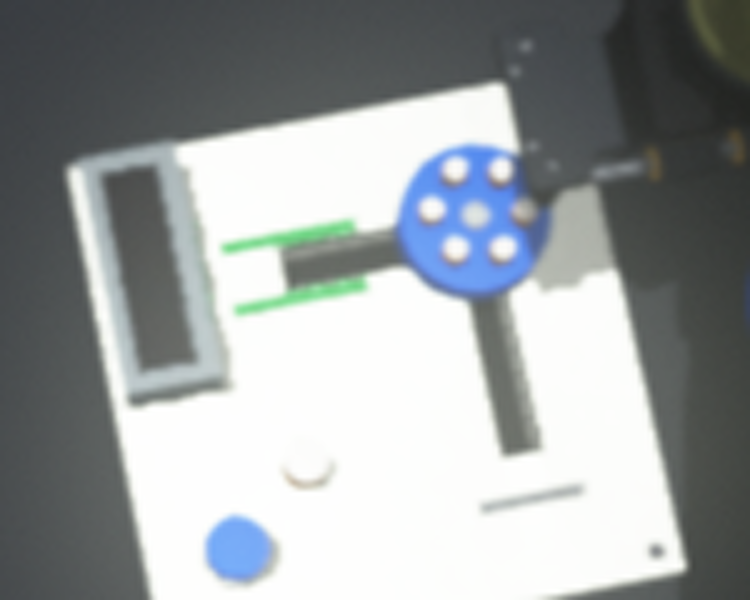

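The puck sits at the corner, at scene zoom (237,330), still flat. The fingers are over the −y side, so I'll lower them.

```bash
python3 -m jog '[{"rot":[0,0,0],"travel":[0,-0.035,-0.005],"jaw":1},{"rot":[0,0,0],"travel":[0.13,0,0],"jaw":1},{"rot":[0,0,0],"travel":[0.13,0,0],"jaw":1},{"rot":[0,0,0],"travel":[0.07,0,0],"jaw":1},{"rot":[0,0,0],"travel":[0.02,0,0],"jaw":1},{"rot":[0,0,0],"travel":[0,0,0],"jaw":1}]'; python3 -c "
from h import *
goal(48,-115,.041,-1)
im=sp();t=ctrl.get_image('top')
cv2.imwrite('pics/s6.png',cv2.resize(im[160:280,160:320,::-1],(800,600),interpolation=cv2.INTER_CUBIC))"
```

```text
time: 6.35
position: [0.6282, -0.1782, 0.0409]
tool_rot: [2.111, 0.222, -2.112]
ft_force: [0.7, 0.5, 0.8]
grip_width: 0.008
t 6.35 tcp deck [  45.9 -133.3] z 0.0409 F [0.7 0.5 0.8] grip 0.01
axes [[-0.001, 0.207, -0.978], [0.0, -0.978, -0.207], [-1.0, -0.0, 0.001]] to go travel units [-0.    -0.061 -0.007] (target-frame) [-0.    -0.061 -0.007] rot units [-0.    0.01  0.  ]
raw0 [-34.  -59.2] puck [ 47.2 -57.6]
```

View pics/s6.png

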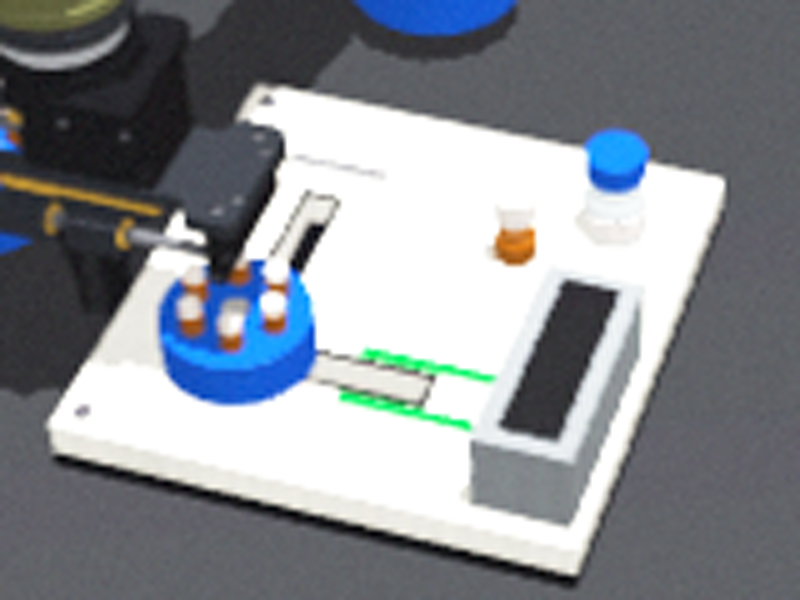

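```bash
python3 -m jog '[{"rot":[0,0,0],"travel":[0,-0.02,-0.008],"jaw":1},{"rot":[0,0,0],"travel":[0,-0.025,0],"jaw":1},{"rot":[0,0,0],"travel":[0,-0.025,0],"jaw":1},{"rot":[0,0,0],"travel":[0,-0.025,0],"jaw":1},{"rot":[0,0,0],"travel":[0,-0.025,0],"jaw":1},{"rot":[0,0,0],"travel":[0,-0.02,0],"jaw":1}]'; python3 -c "
from h import *
goal(48,-20,.041,-1)
im=sp()
cv2.imwrite('pics/s7.png',cv2.resize(im[160:280,160:320,::-1],(800,600),interpolation=cv2.INTER_CUBIC))"
```

```text
time: 7.05
position: [0.6227, -0.1368, 0.0413]
tool_rot: [2.112, 0.22, -2.111]
ft_force: [1.0, -1.2, 0.3]
grip_width: 0.005
t 7.05 tcp deck [ 49.2 -91.6] z 0.0413 F [ 1.  -1.2  0.3] grip 0.01
axes [[0.0, 0.207, -0.978], [-0.001, -0.978, -0.207], [-1.0, 0.001, -0.0]] to go travel units [ 0.001 -0.239  0.004] (target-frame) [ 0.001 -0.239  0.004] rot units [-0.   -0.   -0.01]
raw0 [-34.  -59.2] puck [ 48.4 -43.4]
```

View pics/s7.png

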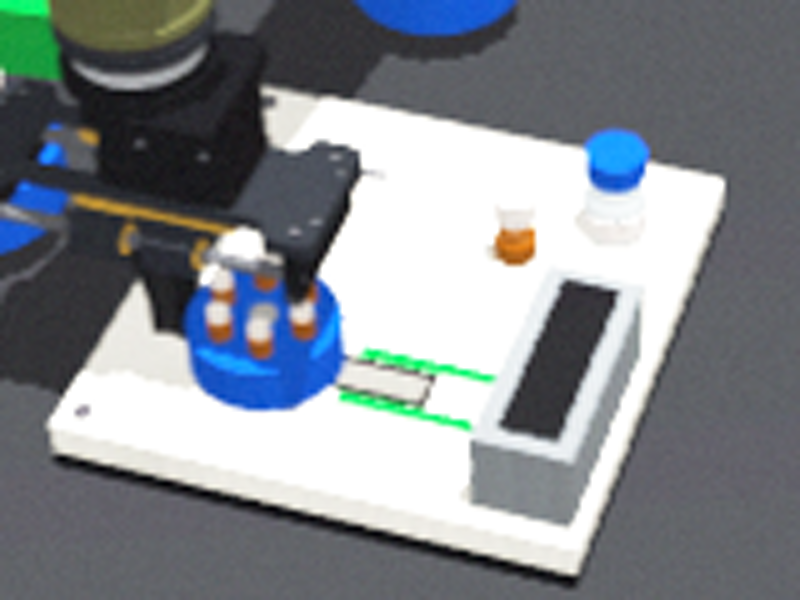

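The puck has rounded the corner and is sliding with about 1.5 N on the fingers.

```bash
python3 -m jog '[{"rot":[0,0,0],"travel":[0,-0.026,0.003],"jaw":1},{"rot":[0,0,0],"travel":[0,-0.026,0],"jaw":1},{"rot":[0,0,0],"travel":[0,-0.026,0],"jaw":1},{"rot":[0,0,0],"travel":[0,-0.026,0],"jaw":1},{"rot":[0,0,0],"travel":[0,-0.026,0],"jaw":1},{"rot":[0,0,0],"travel":[0,-0.026,0],"jaw":1},{"rot":[0,0,0],"travel":[0,-0.026,0],"jaw":1},{"rot":[0,0,0],"travel":[0,-0.02,0],"jaw":1}]'; python3 -c "
from h import *
goal(48,-13,.041,-1)
im=sp()
cv2.imwrite('pics/s8.png',cv2.resize(im[160:280,160:320,::-1],(800,600),interpolation=cv2.INTER_CUBIC))"
```

```text
time: 7.9
position: [0.609, -0.077, 0.041]
tool_rot: [2.111, 0.222, -2.111]
ft_force: [0.3, -1.3, 0.6]
grip_width: 0.007
t 7.9 tcp deck [ 48.2 -30.4] z 0.041 F [ 0.3 -1.3  0.6] grip 0.01
axes [[-0.0, 0.208, -0.978], [0.0, -0.978, -0.208], [-1.0, -0.0, 0.0]] to go travel units [-0.    -0.058  0.001] (target-frame) [-0.    -0.058  0.001] rot units [0. 0. 0.]
raw0 [-34.  -59.2] puck [48.1 17.1]
```

View pics/s8.png

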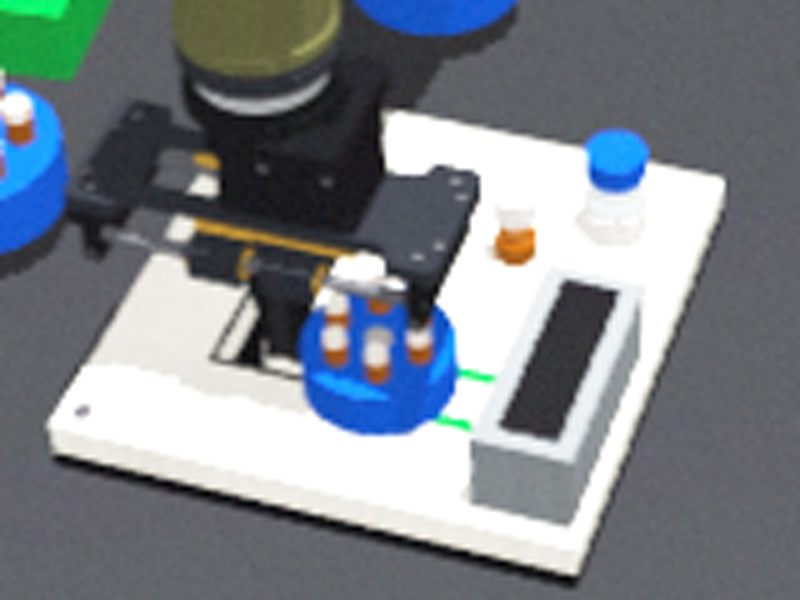

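```bash
python3 -m jog '[{"rot":[0,0,0],"travel":[0,-0.015,0],"jaw":1},{"rot":[0,0,0],"travel":[0,-0.013,0],"jaw":1},{"rot":[0,0,0],"travel":[0,-0.01,0],"jaw":1},{"rot":[0,0,0],"travel":[0,-0.008,0],"jaw":1},{"rot":[0,0,0],"travel":[0,-0.006,0],"jaw":1},{"rot":[0,0,0],"travel":[0,-0.005,0],"jaw":1}]'; python3 -c "
from h import *
goal(48,-13,.041,-1)
im=sp()"
```

```text
time: 8.55
position: [0.6056, -0.0613, 0.041]
tool_rot: [2.111, 0.221, -2.112]
ft_force: [0.4, -0.9, 0.7]
grip_width: 0.007
t 8.55 tcp deck [ 48.1 -14.2] z 0.041 F [ 0.4 -0.9  0.7] grip 0.01
axes [[-0.0, 0.207, -0.978], [-0.0, -0.978, -0.207], [-1.0, 0.0, 0.0]] to go travel units [-0.    -0.004  0.   ] (target-frame) [-0.    -0.004  0.   ] rot units [-0.01  0.   -0.  ]
raw0 [-34.  -59.2] puck [46.5 33.9]
```

```bash
python3 -m jog '[{"rot":[0,0,0],"travel":[0,-0.006,0],"jaw":1},{"rot":[0,0,0],"travel":[0,-0.005,0],"jaw":1},{"rot":[0,0,0],"travel":[0,0,0],"jaw":1}]'; python3 -c "
from h import *
goal(48,-13,.041,-1)
im=sp()"
```

```text
time: 8.9
position: [0.6054, -0.0608, 0.0412]
tool_rot: [2.112, 0.216, -2.11]
ft_force: [1.8, -5.0, 0.0]
grip_width: 0.002
t 8.9 tcp deck [ 48.1 -13.7] z 0.0412 F [ 1.8 -5.   0. ] grip 0.0
axes [[0.001, 0.205, -0.979], [-0.003, -0.979, -0.205], [-1.0, 0.003, -0.0]] to go travel units [ 0.001 -0.002  0.   ] (target-frame) [ 0.001 -0.002  0.   ] rot units [-0.02 -0.   -0.04]
raw0 [-34.  -59.2] puck [46.2 35.1]
```

The end wall is reached: the TCP has stopped and the force is 5 N. I'll dwell briefly, back straight off, lift, and move aside for a clear look.

```bash
python3 -m jog '[{"rot":[0,0,0],"travel":[0,-0.003,0],"jaw":1},{"rot":[0,0,0],"travel":[0,0,0],"jaw":1},{"rot":[0,0,0],"travel":[0,0.03,0],"jaw":1},{"rot":[0,0,0],"travel":[0,0.1,0],"jaw":1},{"rot":[0,0,0],"travel":[-0.15,0,0],"jaw":1},{"rot":[0,0,0],"travel":[-0.15,0,0],"jaw":1},{"rot":[0,0,0],"travel":[-0.15,0,0],"jaw":1},{"rot":[0,0,0],"travel":[0,0.15,0],"jaw":1}]'; python3 -m jog '[{"rot":[0,0,0],"travel":[0,0.15,0],"jaw":1},{"rot":[0,0,0],"travel":[0,0.15,0],"jaw":1},{"rot":[0,0,0],"travel":[0,0,0],"jaw":1},{"rot":[0,0,0],"travel":[0,0,0],"jaw":1}]';python3 -c "
from h import *
goal(48,-13,.041,-1)
im=sp();t=ctrl.get_image('top')
c=puck('top',t,(260,140,75,70))
(a,b),r=cv2.minEnclosingCircle(ray('top',c[:,0],.06)[:,:2].astype(np.float32)); print('top puck',w2d([a,b]),r)
cv2.imwrite('pics/s9.png',cv2.resize(im[160:280,160:320,::-1],(800,600),interpolation=cv2.INTER_CUBIC));cv2.imwrite('pics/t9.png',cv2.resize(t[125:245,230:380,::-1],(750,600),interpolation=cv2.INTER_CUBIC))"
```

```text
time: 9.75
position: [0.6271, -0.13, 0.1848]
tool_rot: [2.12, 0.236, -2.091]
ft_force: [1.3, 1.1, 1.0]
grip_width: 0.006
time: 10.15
position: [0.6404, -0.2284, 0.1751]
tool_rot: [2.113, 0.221, -2.115]
ft_force: [-0.8, 0.9, 0.1]
grip_width: 0.005
t 10.15 tcp deck [  47.5 -184.9] z 0.1751 F [-0.8  0.9  0.1] grip 0.0
axes [[-0.001, 0.204, -0.979], [0.002, -0.979, -0.204], [-1.0, -0.002, 0.001]] to go travel units [ 0.448 -0.572 -0.   ] (target-frame) [ 0.447 -0.573 -0.002] rot units [-0.03  0.01  0.02]
raw0 [-34.  -59.2] puck [44.5 34.5]
top puck [[45.71985355 35.0191294 ]] 0.04036874696612358
```

View pics/s9.png

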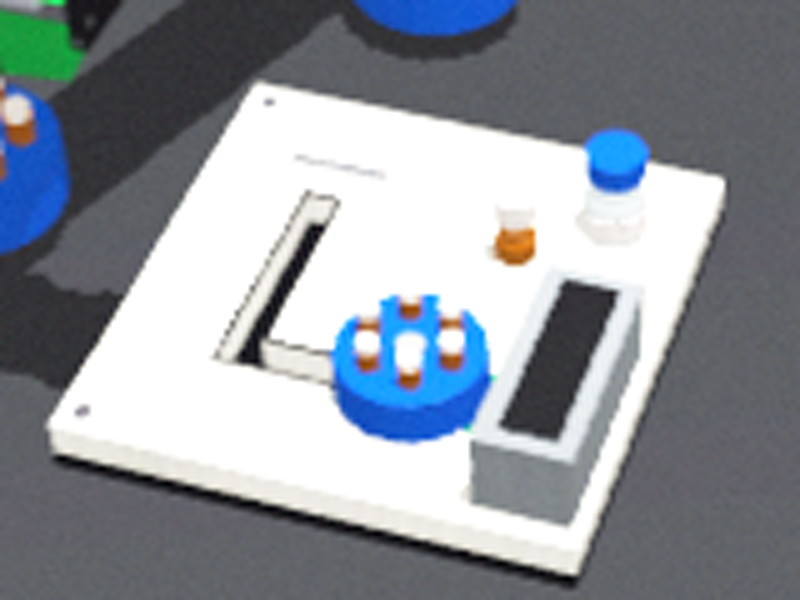

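View pics/t9.png

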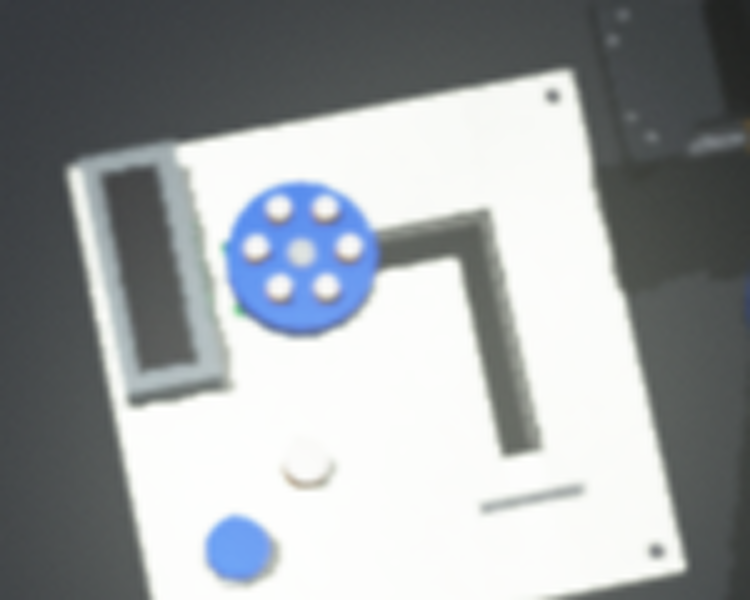

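The puck is home. The top view gives deck (45.7, 35.0) against the target (48, 35). It is flat between the green marks, with the head not touched and the hand well clear.

```bash
python3 -m jog '[{"rot":[0,0,0],"travel":[0,0,0],"jaw":1},{"rot":[0,0,0],"travel":[0,0,0],"jaw":1}]'; python3 -c "
from h import *
print(ctrl.close_job())"
```

```text
time: 10.45
position: [0.6411, -0.2257, 0.1763]
tool_rot: [2.111, 0.224, -2.11]
ft_force: [0.6, 0.6, 0.1]
grip_width: 0.009
the job is handed in; nothing more can be done
None
```

The carrier is docked at the end of the slot's second leg, and I handed the job in at about 10.5 s of the 45 s. No verdict is reported.

- **How it was done:** I pushed the smallest puck with shut fingers, about 11 mm above the deck. It went along leg 1 until the pin met the corner wall, where the force rose to about 9 N with no further movement. I then lifted over, came round to the other side, and pushed it along leg 2 until the pin met the end wall at about 5 N.
- **Final position:** the top view puts the carrier at deck (45.7, 35.0) mm and the scene view at (44.5, 34.5), against the target of (48, 35). The views agree to about 1 mm. Both sit 2.3 to 3.5 mm off across the slot, slightly more than the pin's 2 mm play allows. I take that as calibration error; it is inside the 5 mm limit.
- **Other checks:** the puck stood flat between the green marks, short of the reading head. The jar and vial looked unmoved in the pictures. I did not look at the beaker, tip box or cap again, but the hand never went near the beaker or cap. The hand ended clear, at z 0.176 m beside the deck.

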